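Shift the jar mill into third and start it

TASK

The jar mill's gear lever was left in the left-hand lane of its H-shaped gate, somewhere between second and neutral. Pushing the black knob only from outside with the fingertips, never taking it between the fingers, guide the lever to neutral, across to the right-hand lane and forward, away from you, until it is fully home in the third slot, without forcing it. Then press the green start button in and let it come back; keep off the red stop button, and leave the jar on the rollers and the things on the bench where they are.

Things in the scene. Friction and masses are not known exactly. Their poses are not given: they have to be found in the camera images.
- mill: Grey bench jar mill, fixed: gearbox 205 x 205 mm (x -103 to 103, y -125 to 81 mm), deck 95 mm above the bench; on its left a roller bed reaching to y = 326 mm. Origin on the bench below the H gate's centre; x = forward (away from the robot), y = left, z = up. Yaw within 0.2 rad
- gate_centre (a point): Centre of the aluminium H gate's top face, 112 mm above the bench; axes as the mill's. Gate 96 x 94 mm. Two lanes along x, 18 mm wide, at y = +18 mm (left) and -18 mm (right), each from x = -30 to 30 mm, joined only by a cross channel 20 mm wide along y at x = 0 (neutral). Black dots number the slots: 1 left far, 2 left near, 3 right far, 4 right near
- third_slot (a point): Where the lever's axis crosses the gate's top face when it is home in the third slot: right-hand lane, far end (three black dots)
- lever_knob (a point): Centre of the black ball knob, 36 mm across, red dot on top. It swings 165 mm from a pivot 20 mm above the bench below the gate's centre: with a = shift_across and f = shift_forward it is at x = 165 sin f, y = -165 cos f sin a, z = 20 + 165 cos f cos a mm in the mill's frame. It stays where it is left; pushing it takes about 2 to 3 N
- lever: The lever with its knob: steel rod 10 mm thick and black ball 36 mm across; origin at the pivot, z along the rod
- shift_across (a joint): Sideways lean of the lever, rad: about -0.21 to -0.16 in the left lane, +0.16 to +0.21 in the right lane; grows to the right (the mill's -y)
- shift_forward (a joint): Fore and aft lean of the lever, rad: 0 in neutral, grows forward (the mill's +x). The gate stops it at about +0.26 (home in first or third) and -0.26 (second or fourth); it can cross between the lanes only within about 0.05 of 0
- start (a joint): Travel of the green start button, m: 0 out, 0.006 fully in; springs back, about 5 N to push fully in
- start_top (a point): Centre of the top of the green start button, 24 mm across, on the right of the gearbox deck nearest the robot; it is pressed straight down and its top is 110 mm above the bench
- stop (a joint): Travel of the red stop button, m: 0 out, 0.006 fully in; not to be pressed
- stop_top (a point): Centre of the top of the red stop button, 24 mm across, 56 mm forward of the green one
- jar_centre (a point): Centre of the white jar with the blue-banded label (110 mm across, 165 mm long) lying loose along the rollers, left of the gearbox; its upper side is about 165 mm above the bench
- beaker: Glass beaker, 72 mm across, 95 mm tall, loose on the bench right of the mill; origin under its centre
- weigh_cup: Small metal cup, 51 mm across, 39 mm tall, loose right of the mill; origin under its centre
- petri: Stack of clear dishes, 92 mm across, 40 mm tall, loose right of the mill; origin under its centre
- bench_timer: White bench timer, 65 x 65 x 18 mm, loose right of the mill; origin under its centre

How it is judged:
By the outcome, as a careful person would: the job done as asked, in the order asked, and still so for the second after the job is handed in, with the robot touching nothing.
It also fails if it takes over 48 s, if anything falls off the work surface, if the arm or the gripper's body presses on something with over 40 N, if the wrist force passes 120 N, or if a joint passes its speed limit or range.

ROBOT

A 7-joint arm with a two-finger parallel gripper is mounted at the origin on a cart in front of the work surface, level with it; the furniture and walls round the work are solid. World frame = base frame: x ahead of the robot, y to its left, z up, the work surface at z = 0. Lengths are in m, angles in rad, forces in N, time in s.
With the tool pointing down it reaches from about 0.425 to 0.95 m from the base axis. Payload 16.7 kg.
Tool frame: the origin (TCP) lies on the front face of the gripper's body, between the roots of the fingers; the fingertips stand 97 mm ahead of it and the grasp point (between the pads) lies 78 mm ahead of it; z points along the fingers, y is the line along which they close (so a half turn about z gives the same grasp; the last joint's range is limited). The gripper opens to 94 mm and grips with 3 to 60 N. Pads are 16 mm wide; open, the fingers measure 119 mm over their backs; the gripper's body (75 mm by 177 mm) begins 78 mm behind the grasp point.
Start: joints at [1.183, 0.426, 0.074, 1.606, -0.034, 1.111, -0.067], TCP at [0.159, -0.656, 0.303] pointing down, gripper open.
Joint ranges: [-2.85, 2.85], [-0.5, 2.14], [-1.23, 1.37], [0.21, 2.46], [-1.02, 4.16], [0.16, 2.05], [-2.73, 2.73]. Speed limits (rad/s): [1.89, 1.89, 2.39, 2.39, 3.01, 3.01, 3.01].

INTERFACE

Orientations are given as a unit quaternion [x, y, z, w].
In Python, from rig import env gives the robot as it stands.
- The arm moves only by the tool play_rows, never from a script. Its argument "plan" is a list of rows, each a list of 3 entries, a list of its own where there are three numbers: the gripper command: -1 is fully open, 1 is shut, values between are in proportion, then the shift along the tool's x, y, z in mm, then the turn, a rotation vector about the tool's x, y, z in degrees. In form: [[gripper, [x, y, z], [wx, wy, wz]], ...]. A call has 1 to 12 rows; each row is the pose to reach, as a shift and turn from the pose commanded when the call began, along the tool's axes at that moment; what a row does not reach only later rows make up. A row lasts 1/8 s, in which the tool goes at most 62.5 mm and 10.7 degrees, less where a joint would pass 70% of its speed; a pose out of reach is approached as far as the arm can. A call with a gripper value outside its range is refused whole. The fingers move at their own pace and stop on an object; "grip_force" is the grip in N (left out, the last holds). Time passes only in rows, so rows that repeat a pose let the fingers close. It gives the time, the measured TCP pose, the force, the opening and the grip force at its end, in the units of the state.
- env.state(): the state, without advancing time (a new reading comes with each control period).
- env.get_image(name): name is "side" or "top"; returns a dict with "pixels" (480x640x3 uint8, red, green, blue), "intrinsics" (3x3 intrinsics, pixels), "world_from_camera" (4x4, takes a point from camera to world coordinates). Camera axes: x right, y up, looking along -z (the intrinsics and any distortion apply to the point x, -y, -z); pixel columns grow to the right and rows downward; lengths in m; the calibration is good to about 2 mm. A picture is of the moment at which its call begins. There is no depth.
- env.hand_in(): hands the job in; it is judged then, once.
The state is a dict: "time": time; "joints": joint angles; "qvel": joint speeds; "effort": joint torques, N m; "tool_pos": TCP position; "ee_rot": TCP orientation; "ft_force": force on the tool from outside, world axes, zero at the start; "ft_torque": the same for the moment, N m; "gripper_width": finger opening in m; "gripper_force": force on a finger pad.
Only numpy, scipy, OpenCV 4.12 (cv2) and the standard library are available. Lean on these libraries where they do the work, as an engineer would, in place of code of your own. Each camera call takes 0.05 s, during which the arm holds its last target. There are 200 camera calls.

## Working session

There is one attempt and no reset: what is moved stays moved. The work goes in short steps, Python scripts to look and compute and a tool call to move; the robot and the scene stay as the last step left them, time stands still between calls to the robot, and variables do not carry over. Pictures are saved under pics/ and viewed, at most 10 in all, crops included, and the job is handed in when it is done.

Besides the shell and the picture viewer there is one more tool, called after ">>>" in YAML: its name, and indented under it one key for each argument. play_rows: Moves the arm, as the interface text tells. Its arguments: {"type":"object","properties":{"plan":{"type":"array","items":{"type":"array"}},"grip_force":{"type":"number"}},"required":["plan"]}

```bash
mkdir -p pics
cat > h.py <<'E'
from rig import env
import numpy as np, cv2
def save(n,f):
    d=env.get_image(n); cv2.imwrite('pics/'+f,d['pixels'][:,:,::-1]); return d
def ray(d,u,v):
    K=np.array(d['intrinsics']);T=np.array(d['world_from_camera'])
    p=np.linalg.solve(K,[u,v,1]); r=T[:3,:3]@np.array([p[0],-p[1],-p[2]])
    return T[:3,3],r
def onz(d,u,v,z):
    o,r=ray(d,u,v); return o+r*(z-o[2])/r[2]
def proj(d,P):
    K=np.array(d['intrinsics']);T=np.array(d['world_from_camera'])
    c=T[:3,:3].T@(np.array(P)-T[:3,3]); q=K@np.array([c[0],-c[1],-c[2]]); return q[:2]/q[2]
E
python3 - <<'E'
from h import *
import pickle
for n in('top','side'):
    d=save(n,n+'0.png'); pickle.dump(d,open(n+'0.pkl','wb')); print(n,np.round(d['world_from_camera'],3).tolist(),d['intrinsics'],[k for k in d])
s=env.state(); print(s['tool_pos'],s['ee_rot'],s['time'],s['ft_force'])
E
```

```text
top [[-0.01, 0.985, -0.173, 0.371], [-1.0, -0.011, -0.003, -0.083], [-0.005, 0.173, 0.985, 1.227], [0.0, 0.0, 0.0, 1.0]] [[545.87055971   0.         315.92067444]
 [  0.         545.87055971 239.60238499]
 [  0.           0.           1.        ]] ['pixels', 'intrinsics', 'world_from_camera']
side [[-0.801, 0.35, -0.486, -0.074], [-0.599, -0.456, 0.658, 0.792], [0.009, 0.818, 0.575, 0.903], [0.0, 0.0, 0.0, 1.0]] [[574.69326881   0.         319.68215507]
 [  0.         574.69326881 245.99132964]
 [  0.           0.           1.        ]] ['pixels', 'intrinsics', 'world_from_camera']
[ 0.15887848 -0.65574199  0.30204215] [ 9.92945789e-01  1.18567714e-01 -1.17178766e-04 -5.85727987e-04] 0.1 [ 0.01850526  0.03064358 -0.6244484 ]
```

View pics/top0.png

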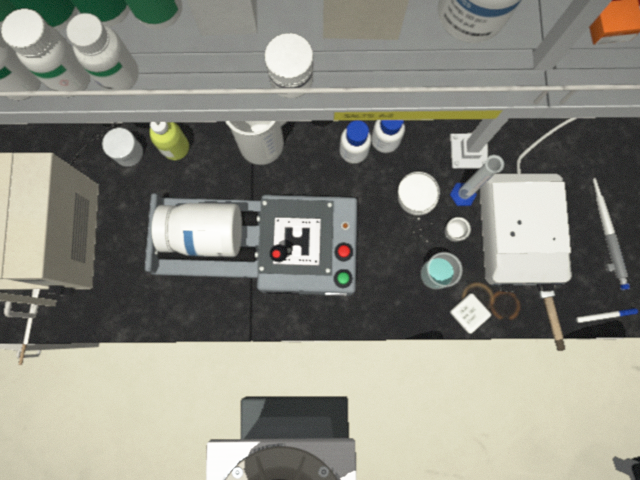

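View pics/side0.png

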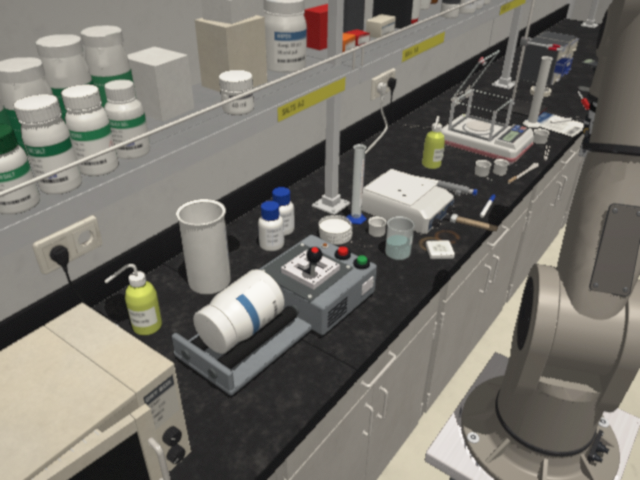

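The top view shows the gate around (297,242), the knob's red dot around (278,254), the green button at (344,278) and the red one at (344,251). The side view shows the knob at (315,253), red at (343,253) and green at (362,261).

Run:
```python
from h import *
import pickle
D={n:pickle.load(open(n+'0.pkl','rb')) for n in('top','side')}
d=D['top'];im=d['pixels'].astype(int);R,G,B=im[...,0],im[...,1],im[...,2]
def comps(m,box,amin=8):
    x0,y0,x1,y1=box; mm=np.zeros(m.shape,np.uint8); mm[y0:y1,x0:x1]=m[y0:y1,x0:x1]
    n,l,s,c=cv2.connectedComponentsWithStats(mm); return [(s[i,4],c[i],l==i) for i in range(1,n) if s[i,4]>=amin]
out={}
for name,m,box in(('red',(R>110)&(G<70)&(B<70),(255,180,365,300)),('green',(G>90)&(R<80),(325,260,365,295))):
    for a,c,_ in comps(m,box): print('top',name,a,c,onz(d,*c,.11)[:2],'z.185+.018',onz(d,*c,.2)[:2])
w=comps((R>170)&(G>170)&(B>170),(265,205,335,280),100)
for a,c,l in w:
    pts=np.argwhere(l)[:,::-1].astype(np.float32)
    W=np.array([onz(d,*p,.112)[:2] for p in pts],np.float32)*1000
    print('gate',a,cv2.minAreaRect(W))
# black dark knob
d2=D['side'];im=d2['pixels'].astype(int);R,G,B=im[...,0],im[...,1],im[...,2]
for name,m in(('red',(R>110)&(G<70)&(B<70)),('green',(G>90)&(R<90)&(B<110))):
    for a,c,_ in comps(m,(295,235,380,275)): print('side',name,a,c,onz(d2,*c,.11)[:2],onz(d2,*c,.2)[:2])
a=cv2.resize(d['pixels'][195:300,245:365],None,fx=5,fy=5,interpolation=2)
cv2.imwrite('pics/c1.png',a[:,:,::-1])
```

```text
top red 104 [343.48076923 250.35576923] [ 0.54436358 -0.13590979] z.185+.018 [ 0.5304364  -0.13162886]
top red 54 [275.77777778 253.53703704] [0.53920666 0.00429811] z.185+.018 [ 0.52569486 -0.00271446]
top green 72 [343.08333333 277.        ] [ 0.4890351  -0.13406045] z.185+.018 [ 0.47956453 -0.12992848]
gate 1327 ((565.076904296875, -39.096858978271484), (95.48599243164062, 97.21878051757812), 88.48570251464844)
side red 71 [342.69014085 250.07042254] [ 0.54352109 -0.13600625] [ 0.47344444 -0.03060601]
side red 32 [314.5    249.8125] [ 0.59735718 -0.09604163] [0.52116849 0.00482141]
side green 66 [361.6969697 258.6969697] [ 0.48851324 -0.1345517 ] [ 0.42468167 -0.02931659]
```

View pics/c1.png

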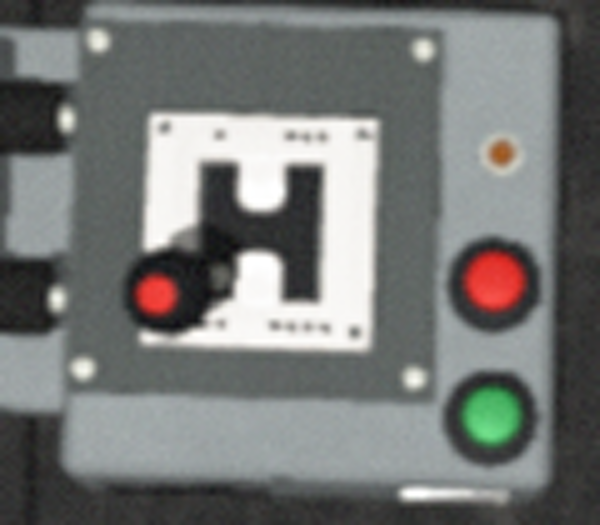

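```bash
cat >> h.py <<'E'
from scipy.spatial.transform import Rotation as Ro
YAW=-0.028; O=np.array([.565,-.039])
def m2w(x,y): c,s=np.cos(YAW),np.sin(YAW); return O+np.array([c*x-s*y,s*x+c*y])
def w2m(p): c,s=np.cos(YAW),np.sin(YAW); d=np.array(p[:2])-O; return np.array([c*d[0]+s*d[1],-s*d[0]+c*d[1]])
def rel(x,y,tipz):
    """mill-frame mm finger target -> shift in tool axes, mm"""
    s=env.state(); R=Ro.from_quat(s['ee_rot'])
    T=np.r_[m2w(x/1e3,y/1e3),tipz/1e3+.097]
    tz=(R.inv()*Ro.from_euler('z',YAW)*Ro.from_rotvec([np.pi,0,0])).as_rotvec(degrees=True)
    return np.round(R.inv().apply(T-s['tool_pos'])*1e3,1),np.round(tz,1)
def here():
    s=env.state(); p=s['tool_pos']; return 't',round(s['time'],2),'m',np.round(w2m(p)*1e3,1),'tip',round((p[2]-.097)*1e3,1),'F',np.round(s['ft_force'],1)
def tri(d1,p1,d2,p2):
    A=np.zeros((3,3));b=np.zeros(3)
    for d,p in((d1,p1),(d2,p2)):
        o,r=ray(d,*p); r/=np.linalg.norm(r); M=np.eye(3)-np.outer(r,r);A+=M;b+=M@o
    return np.linalg.solve(A,b)
E
python3 - <<'E'
from h import *
import pickle
D={n:pickle.load(open(n+'0.pkl','rb')) for n in('top','side')}
P=tri(D['top'],(275.78,253.54),D['side'],(314.5,249.8)); print('dot',P,w2m(P))
print('green m',w2m([.4888,-.1343]), 'red',w2m([.544,-.136]))
print(rel(-80,32,215),here())
E
```

```text
dot [ 0.52658493 -0.0022568   0.19370107] [-0.03942869  0.03565332]
green m [-0.07350208 -0.09739597] red [-0.01827612 -0.0975499 ]
(array([ 471.1, -555.7,   -9.3]), array([-0.1,  0. , 15.2])) ('t', 0.1, 'm', array([-388.7, -627.9]), 'tip', np.float64(205.0), 'F', array([ 0. ,  0. , -0.6]))
```

>>> play_rows:
  plan:
    - [1, [20, -30, -20], [0, 0, 0]]
    - [1, [60, -75, -20], [0, 0, 2]]
    - [1, [100, -120, -20], [0, 0, 4]]
    - [1, [140, -165, -20], [0, 0, 5]]
    - [1, [180, -215, -20], [0, 0, 6]]
    - [1, [225, -265, -20], [0, 0, 8]]
    - [1, [265, -315, -20], [0, 0, 9]]
    - [1, [305, -365, -20], [0, 0, 10]]
    - [1, [345, -415, -20], [0, 0, 11]]
    - [1, [390, -465, -20], [0, 0, 12]]
    - [1, [430, -510, -20], [0, 0, 14]]
    - [1, [466, -556, -20], [0, 0, 15.2]]

```text
time: 1.6
tool_pos: [0.4776, -0.0125, 0.3228]
ee_rot: [1.0, -0.014, 0.0, 0.0]
ft_force: [1.2, -2.4, -0.2]
gripper_width: 0.0007
gripper_force: 0.0
```

Run:
```python
from h import *
print(here(),rel(-85,32,170),env.state()['gripper_width'])
```

```text
('t', 1.6, 'm', array([-88.2,  24.1]), 'tip', np.float64(225.8), 'F', array([ 1.2, -2.4, -0.2])) (array([ 3.1, -7.9, 55.8]), array([ 0. , -0. , -0.1])) 0.0007379412035100844
```

>>> play_rows:
  plan:
    - [1, [0, 0, 0], [0, 0, 0]]
    - [1, [0, 0, 0], [0, 0, 0]]
    - [1, [0, 0, 25], [0, 0, 0]]
    - [1, [0, 0, 55], [0, 0, 0]]
    - [1, [0, 0, 55], [0, 0, 0]]
    - [1, [0, 0, 55], [0, 0, 0]]

```text
time: 2.35
tool_pos: [0.4772, -0.0149, 0.2686]
ee_rot: [1.0, -0.014, 0.0, 0.0]
ft_force: [0.2, -0.3, 0.3]
gripper_width: 0.0004
gripper_force: 0.0
```

Run:
```python
from h import *
d=save('side','s1.png');print(here(),rel(-85,32,170))
cv2.imwrite('pics/s1.png',cv2.resize(d['pixels'][160:300,230:410],None,fx=4,fy=4,interpolation=2)[:,:,::-1])
```

```text
('t', 2.4, 'm', array([-88.2,  21.8]), 'tip', np.float64(171.9), 'F', array([-0. ,  0.3,  1. ])) (array([  3.2, -10.2,   1.9]), array([ 0. , -0.1, -0. ]))
```

View pics/s1.png

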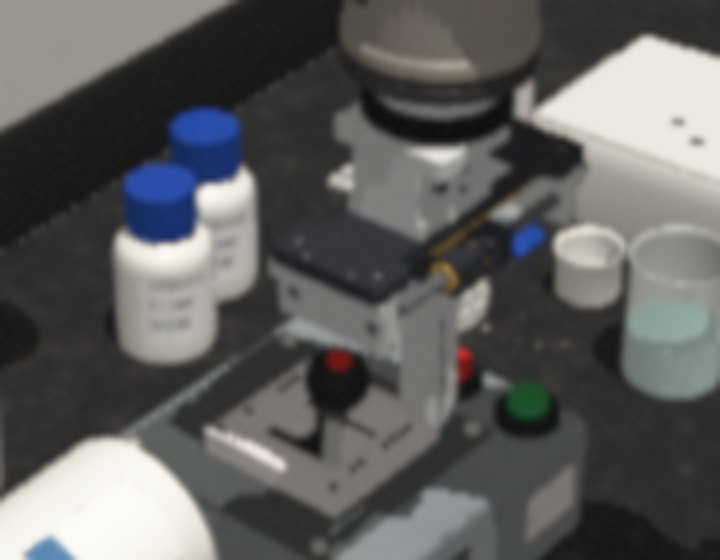

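The finger is on the near side of the knob, with nothing touching. I'll shift left 10 mm and start pushing.

>>> play_rows:
  plan:
    - [1, [10, -10, 0], [0, 0, 0]]
    - [1, [22, -10, 0], [0, 0, 0]]
    - [1, [26, -10, 0], [0, 0, 0]]
    - [1, [30, -10, 0], [0, 0, 0]]
    - [1, [34, -10, 0], [0, 0, 0]]
    - [1, [38, -10, 0], [0, 0, 0]]
    - [1, [42, -10, 0], [0, 0, 0]]
    - [1, [45, -10, 0], [0, 0, 0]]
    - [1, [45, -10, 0], [0, 0, 0]]

```text
time: 3.52
tool_pos: [0.5224, -0.0055, 0.2677]
ee_rot: [1.0, -0.014, 0.0, -0.0]
ft_force: [-1.9, 0.4, 1.2]
gripper_width: 0.0004
gripper_force: 0.8
```

```bash
cat > look.py <<'E'
import sys
from h import *
t=env.get_image('top');s=env.get_image('side')
def red(d,P):
    im=d['pixels'].astype(int);u,v=proj(d,P).astype(int)
    m=((im[...,0]>100)&(im[...,1]<70)&(im[...,2]<70)).astype(np.uint8);k=np.zeros_like(m);k[v-25:v+25,u-30:u+30]=1
    n,l,st,c=cv2.connectedComponentsWithStats(m*k); return [(st[i,4],np.round(c[i],1)) for i in range(1,n) if st[i,4]>5]
x,y=float(sys.argv[1]),float(sys.argv[2]); P=np.r_[m2w(x/1e3*1.11,y/1e3*1.11),.198]
print(here())
a,b=red(t,P),red(s,P);print('expected',proj(t,P).round(1),proj(s,P).round(1));print(a,b)
for i in a:
  print('top dot m at z.196',np.round(w2m(onz(t,*i[1],.196))*1e3/1.11,1),'(knob)')
for i in b:
  print('side',np.round(w2m(onz(s,*i[1],.196))*1e3/1.11,1))
E
python3 look.py -18 32
```

```text
('t', 3.62, 'm', array([-43.6,  32.3]), 'tip', np.float64(170.7), 'F', array([-0.7, -0.7,  0.2]))
expected [276.  243.2] [307.4 244.8]
[] [(np.int32(15), array([307.1, 244.6]))]
side [-15.4  29.9]
```

>>> play_rows:
  plan:
    - [1, [4, 0, 0], [0, 0, 0]]
    - [1, [8, 0, 0], [0, 0, 0]]
    - [1, [12, 0, 0], [0, 0, 0]]
    - [1, [15, 0, 0], [0, 0, 0]]
    - [1, [17, 0, 0], [0, 0, 0]]
    - [1, [17, 0, 0], [0, 0, 0]]

```text
time: 4.38
tool_pos: [0.5394, -0.0059, 0.2676]
ee_rot: [1.0, -0.014, -0.0, -0.0]
ft_force: [-2.9, -0.5, 1.5]
gripper_width: 0.0008
gripper_force: 0.8
```

```bash
python3 look.py 0 32
```

```text
('t', 4.47, 'm', array([-26.7,  32.3]), 'tip', np.float64(170.7), 'F', array([-0.9, -0.6,  0.2]))
expected [276.3 232.9] [300.3 241.5]
[] [(np.int32(11), array([300.4, 241.1]))]
side [ 2.3 28.9]
```

>>> play_rows:
  plan:
    - [1, [-15, 0, 0], [0, 0, 0]]
    - [1, [-18, 0, 0], [0, 0, 0]]
    - [1, [-18, 0, -30], [0, 0, 0]]
    - [1, [-18, -10, -52], [0, 0, 0]]
    - [1, [0, -48, -52], [0, 0, 0]]
    - [1, [27, -48, -52], [0, 0, 0]]
    - [1, [27, -48, -52], [0, 0, 0]]
    - [1, [27, -48, -25], [0, 0, 0]]
    - [1, [27, -48, 0], [0, 0, 0]]
    - [1, [27, -48, 0], [0, 0, 0]]
    - [1, [27, -48, 0], [0, 0, 0]]

```text
time: 5.85
tool_pos: [0.5676, 0.0412, 0.2687]
ee_rot: [1.0, -0.014, 0.0, -0.0]
ft_force: [-0.2, -0.3, 0.1]
gripper_width: 0.0008
gripper_force: 0.0
```

```bash
python3 look.py 0 32
```

```text
('t', 5.95, 'm', array([ 0.6, 80.4]), 'tip', np.float64(171.9), 'F', array([-0.3, -0.6, -0.1]))
expected [276.3 232.9] [300.3 241.5]
[] [(np.int32(10), array([300.2, 241. ]))]
side [ 2.8 28.9]
```

>>> play_rows:
  plan:
    - [1, [0, 8, 0], [0, 0, 0]]
    - [1, [0, 14, 0], [0, 0, 0]]
    - [1, [0, 18, 0], [0, 0, 0]]
    - [1, [0, 22, 0], [0, 0, 0]]
    - [1, [0, 26, 0], [0, 0, 0]]
    - [1, [0, 30, 0], [0, 0, 0]]
    - [1, [0, 34, 0], [0, 0, 0]]
    - [1, [0, 38, 0], [0, 0, 0]]
    - [1, [0, 38, 0], [0, 0, 0]]

```text
time: 7.08
tool_pos: [0.5665, 0.0029, 0.2677]
ee_rot: [1.0, -0.014, -0.0, 0.0]
ft_force: [0.5, 2.0, 0.1]
gripper_width: 0.0006
gripper_force: 0.8
```

```bash
python3 look.py 0 10; python3 -c "
from h import *
d=save('side','s2.png')
cv2.imwrite('pics/s2.png',cv2.resize(d['pixels'][160:300,230:410],None,fx=4,fy=4,interpolation=2)[:,:,::-1])"
```

```text
('t', 7.17, 'm', array([ 0.2, 42.2]), 'tip', np.float64(170.6), 'F', array([-0. ,  0.8,  0.1]))
expected [289.  233.1] [307.5 236.5]
[] [(np.int32(7), array([306.9, 235.7]))]
side [4.4 6.4]
```

View pics/s2.png

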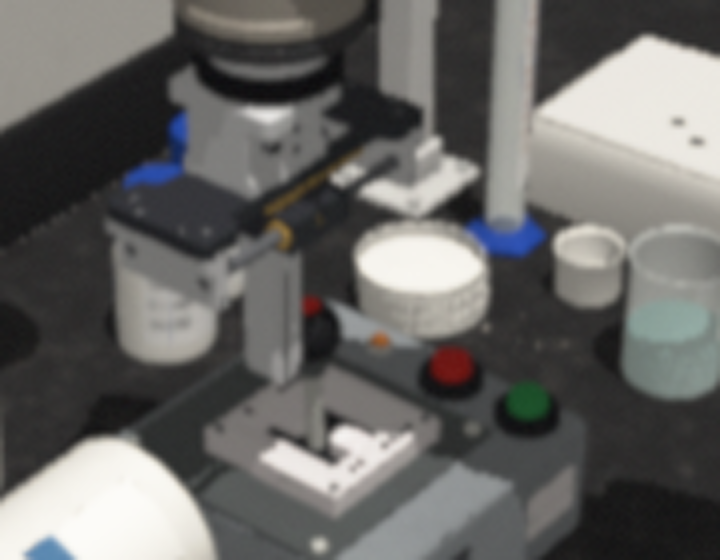

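The finger is left of the knob and the lever, around (318,330) in the crop, is crossing in the channel. I'll carry on.

>>> play_rows:
  plan:
    - [1, [0, 5, 0], [0, 0, 0]]
    - [1, [0, 10, 0], [0, 0, 0]]
    - [1, [0, 15, 0], [0, 0, 0]]
    - [1, [0, 20, 0], [0, 0, 0]]
    - [1, [0, 25, 0], [0, 0, 0]]
    - [1, [0, 30, 0], [0, 0, 0]]
    - [1, [0, 34, 0], [0, 0, 0]]
    - [1, [0, 38, 0], [0, 0, 0]]
    - [1, [0, 40, 0], [0, 0, 0]]
    - [1, [0, 40, 0], [0, 0, 0]]

```text
time: 8.48
tool_pos: [0.5653, -0.0368, 0.2676]
ee_rot: [1.0, -0.014, -0.0, -0.0]
ft_force: [0.7, 2.0, -0.5]
gripper_width: 0.0003
gripper_force: 0.6
```

```bash
python3 look.py 0 -30
```

```text
('t', 8.57, 'm', array([0.3, 2.4]), 'tip', np.float64(170.6), 'F', array([-0.2,  2. , -0.4]))
expected [312.2 233.5] [320.1 227.9]
[] [(np.int32(30), array([342.5, 249.6]))]
side [-78.5   0.1]
```

>>> play_rows:
  plan:
    - [1, [0, 2, 0], [0, 0, 0]]
    - [1, [0, 3, 0], [0, 0, 0]]
    - [1, [0, 3, 0], [0, 0, 0]]
    - [1, [0, -12, 0], [0, 0, 0]]
    - [1, [0, -15, -10], [0, 0, 0]]
    - [1, [0, -15, -45], [0, 0, 0]]
    - [1, [-25, -15, -52], [0, 0, 0]]
    - [1, [-50, 10, -52], [0, 0, 0]]
    - [1, [-50, 32, -52], [0, 0, 0]]
    - [1, [-50, 32, -35], [0, 0, 0]]
    - [1, [-50, 32, 0], [0, 0, 0]]
    - [1, [-50, 32, 0], [0, 0, 0]]

```text
time: 10.07
tool_pos: [0.5136, -0.0663, 0.2656]
ee_rot: [1.0, -0.013, -0.002, -0.001]
ft_force: [-0.2, 0.4, 0.3]
gripper_width: 0.0002
gripper_force: 0.0
```

```bash
python3 look.py 0 -30
```

```text
('t', 10.18, 'm', array([-49.4, -28.9]), 'tip', np.float64(171.1), 'F', array([-0.7, -0.4, -0.4]))
expected [312.2 233.5] [320.1 227.9]
[] [(np.int32(28), array([342.7, 249.7]))]
side [-79.    0.1]
```

```bash
python3 -c "
from h import *
d=save('side','s3.png')
cv2.imwrite('pics/s3.png',cv2.resize(d['pixels'][160:300,230:410],None,fx=4,fy=4,interpolation=2)[:,:,::-1])"
```

```text
(no output)
```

View pics/s3.png

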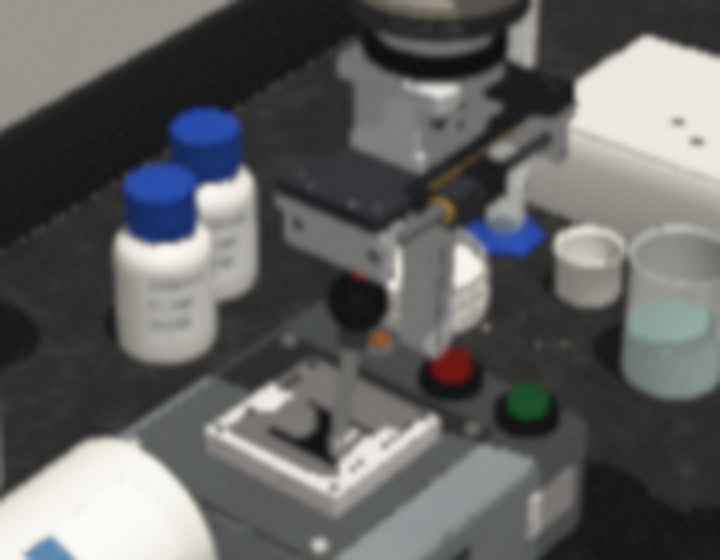

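The red dot sits at about (319.5,228.7) in the full image, against (320,228) predicted, so the lever is in the right lane at neutral. Next I push it forward.

>>> play_rows:
  plan:
    - [1, [12, 1, 0], [0, 0, 0]]
    - [1, [20, 1, 0], [0, 0, 0]]
    - [1, [24, 1, 0], [0, 0, 0]]
    - [1, [28, 1, 0], [0, 0, 0]]
    - [1, [32, 1, 0], [0, 0, 0]]
    - [1, [36, 1, 0], [0, 0, 0]]
    - [1, [40, 1, 0], [0, 0, 0]]
    - [1, [44, 1, 0], [0, 0, 0]]
    - [1, [48, 1, 0], [0, 0, 0]]
    - [1, [52, 1, 0], [0, 0, 0]]
    - [1, [56, 1, 0], [0, 0, 0]]

```text
time: 11.6
tool_pos: [0.5705, -0.0699, 0.2674]
ee_rot: [1.0, -0.014, -0.0, -0.0]
ft_force: [-2.3, -0.4, -2.0]
gripper_width: 0.0003
gripper_force: 1.3
```

```bash
python3 look.py 33 -30
```

```text
('t', 11.7, 'm', array([  6.7, -30.6]), 'tip', np.float64(170.5), 'F', array([-0.7, -0.1, -0.6]))
expected [312.5 214.9] [307.4 222.3]
[] []
```

>>> play_rows:
  plan:
    - [1, [2, 0, 0], [0, 0, 0]]
    - [1, [4, 0, 0], [0, 0, 0]]
    - [1, [6, 0, 0], [0, 0, 0]]
    - [1, [7, 0, 0], [0, 0, 0]]
    - [1, [7, 0, 0], [0, 0, 0]]

```text
time: 12.32
tool_pos: [0.5776, -0.07, 0.2677]
ee_rot: [1.0, -0.014, 0.0, -0.0]
ft_force: [-2.0, 1.0, -1.7]
gripper_width: 0.0005
gripper_force: 0.9
```

>>> play_rows:
  plan:
    - [1, [1, 0, 0], [0, 0, 0]]
    - [1, [1.5, 0, 0], [0, 0, 0]]
    - [1, [1.5, 0, 0], [0, 0, 0]]

```text
time: 12.7
tool_pos: [0.579, -0.0701, 0.2677]
ee_rot: [1.0, -0.014, 0.0, -0.0]
ft_force: [-2.3, -0.4, -2.1]
gripper_width: 0.0005
gripper_force: 1.0
```

Finger is at about 15 mm and the force is still at the friction level. I'll keep going in 1 mm steps.

>>> play_rows:
  plan:
    - [1, [1, 0, 0], [0, 0, 0]]
    - [1, [1, 0, 0], [0, 0, 0]]

```text
time: 12.95
tool_pos: [0.5801, -0.0701, 0.2677]
ee_rot: [1.0, -0.014, 0.0, -0.0]
ft_force: [-1.4, -0.2, -1.6]
gripper_width: 0.0007
gripper_force: 1.0
```

>>> play_rows:
  plan:
    - [1, [1, 0, 0], [0, 0, 0]]
    - [1, [1, 0, 0], [0, 0, 0]]

```text
time: 13.2
tool_pos: [0.5809, -0.0702, 0.2676]
ee_rot: [1.0, -0.014, -0.0, -0.0]
ft_force: [-3.5, 0.6, -2.1]
gripper_width: 0.0004
gripper_force: 1.9
```

>>> play_rows:
  plan:
    - [1, [1, 0, 0], [0, 0, 0]]
    - [1, [1, 0, 0], [0, 0, 0]]

```text
time: 13.45
tool_pos: [0.5816, -0.0701, 0.2675]
ee_rot: [1.0, -0.014, -0.001, -0.0]
ft_force: [-6.4, 0.7, -1.3]
gripper_width: 0.0005
gripper_force: 3.2
```

Force climbs once travel stops, so the lever is home. I'll back off and move above the green button.

>>> play_rows:
  plan:
    - [1, [-12, 0, 0], [0, 0, 0]]
    - [1, [-20, 0, -5], [0, 0, 0]]
    - [1, [-25, 0, -40], [0, 0, 0]]
    - [1, [-60, 30, -52], [0, 0, 0]]
    - [1, [-92, 67, -52], [0, 0, 0]]
    - [1, [-92, 67, -52], [0, 0, 0]]
    - [1, [-92, 67, -52], [0, 0, 0]]
    - [1, [-92, 67, -52], [0, 0, 0]]

```text
time: 14.45
tool_pos: [0.4888, -0.1338, 0.3199]
ee_rot: [1.0, -0.013, 0.0, -0.0]
ft_force: [0.4, -0.0, -0.3]
gripper_width: 0.0005
gripper_force: 0.0
```

```bash
python3 look.py 42 -30; python3 -c "
from h import *
print(rel(-73.5,-97.4,125))
a=[cv2.resize(env.get_image(n)['pixels'][b[1]:b[1]+140,b[0]:b[0]+130],None,fx=3,fy=3,interpolation=2)[:,:,::-1] for n,b in(('top',(250,160)),('side',(260,180)))]
cv2.imwrite('pics/c4.png',np.hstack(a))"
```

```text
('t', 14.55, 'm', array([-73.7, -97. ]), 'tip', np.float64(222.6), 'F', array([-0.3, -0.3, -0.1]))
expected [312.6 209.8] [304.  220.8]
[(np.int32(29), array([310.7, 209.7]))] [(np.int32(12), array([303.1, 222.2]))]
top dot m at z.196 [ 42.6 -26.6] (knob)
side [ 41.8 -26.8]
(array([ 0.2,  0.5, 97.6]), array([-0. , -0. ,  0.1]))
```

View pics/c4.png

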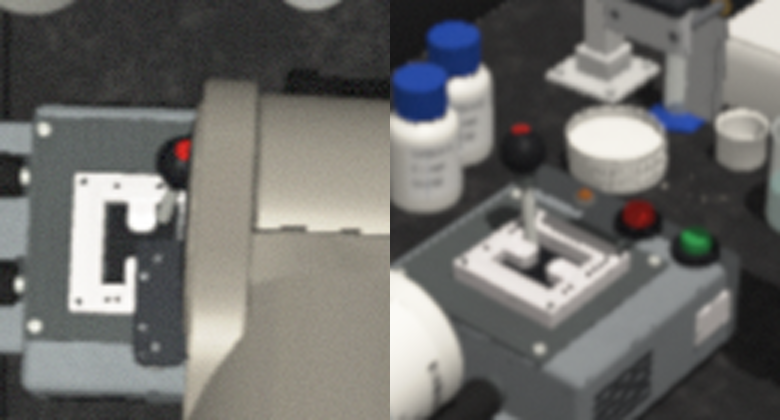

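The lever sits at knob x of about 42 mm, y of about -27 mm, which is home in the third slot (top crop: red dot at (183,150)). Now to press the green button.

>>> play_rows:
  plan:
    - [1, [0, 0, 45], [0, 0, 0]]
    - [1, [0, 0, 85], [0, 0, 0]]
    - [1, [0, 0, 100], [0, 0, 0]]
    - [1, [0, 0, 107], [0, 0, 0]]
    - [1, [0, 0, 110], [0, 0, 0]]
    - [1, [0, 0, 112], [0, 0, 0]]
    - [1, [0, 0, 114], [0, 0, 0]]
    - [1, [0, 0, 116], [0, 0, 0]]
    - [1, [0, 0, 116], [0, 0, 0]]

```text
time: 15.78
tool_pos: [0.4888, -0.1345, 0.2051]
ee_rot: [1.0, -0.014, 0.001, 0.0]
ft_force: [-6.6, 2.2, 23.7]
gripper_width: 0.0006
gripper_force: 11.9
```

>>> play_rows:
  plan:
    - [1, [0, 0, 1], [0, 0, 0]]
    - [1, [0, 0, 2], [0, 0, 0]]
    - [1, [0, 0, 2], [0, 0, 0]]

```text
time: 16.15
tool_pos: [0.489, -0.1345, 0.2045]
ee_rot: [1.0, -0.014, 0.001, 0.001]
ft_force: [-16.9, 5.3, 52.9]
gripper_width: 0.0004
gripper_force: 26.3
```

Stiff contact at a tip height of 107.5 mm, short of the expected 104. I'll ease off and read the force profile.

>>> play_rows:
  plan:
    - [1, [0, 0, -6], [0, 0, 0]]
    - [1, [0, 0, -6], [0, 0, 0]]

```text
time: 16.4
tool_pos: [0.4887, -0.1346, 0.2085]
ee_rot: [1.0, -0.014, 0.001, 0.0]
ft_force: [1.3, 1.5, 3.3]
gripper_width: 0.0
gripper_force: 1.5
```

>>> play_rows:
  plan:
    - [1, [0, 0, -2], [0, 0, 0]]
    - [1, [0, 0, -2], [0, 0, 0]]

```text
time: 16.65
tool_pos: [0.4884, -0.1347, 0.2098]
ee_rot: [1.0, -0.014, 0.0, 0.0]
ft_force: [1.9, 0.8, 2.1]
gripper_width: 0.0005
gripper_force: 1.2
```

>>> play_rows:
  plan:
    - [1, [0, 0, -4], [0, 0, 0]]
    - [1, [0, 0, -4], [0, 0, 0]]

```text
time: 16.9
tool_pos: [0.488, -0.1346, 0.2137]
ee_rot: [1.0, -0.014, -0.0, -0.0]
ft_force: [0.1, -0.2, -0.0]
gripper_width: 0.0005
gripper_force: 0.0
```

```bash
python3 -c "
from h import *
print(here())
d=env.get_image('side')
cv2.imwrite('pics/c5.png',cv2.resize(d['pixels'][200:290,310:400],None,fx=6,fy=6,interpolation=2)[:,:,::-1])"
```

```text
('t', 16.9, 'm', array([-74.3, -97.8]), 'tip', np.float64(116.7), 'F', array([ 0.1, -0.2, -0. ]))
```

View pics/c5.png

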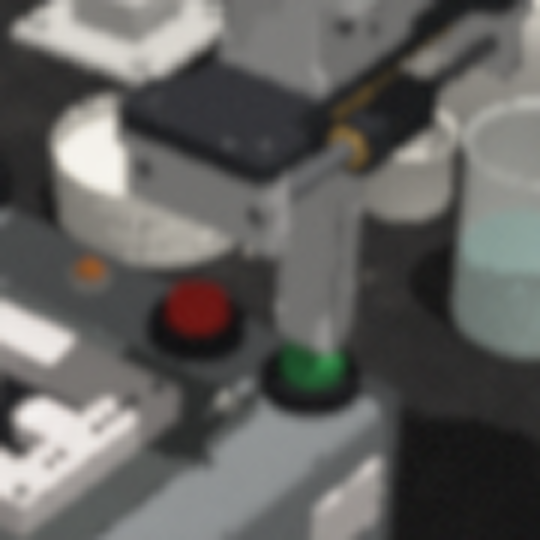

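The force slope is about 0.9 N/mm, from contact at a TCP height of about 0.212 to a hard stop at about 0.206. That is the full 6 mm press, and the button is released now. I'll retreat clear.

>>> play_rows:
  plan:
    - [1, [0, 0, -40], [0, 0, 0]]
    - [1, [0, 0, -100], [0, 0, 0]]
    - [1, [0, 40, -140], [0, 0, 0]]
    - [1, [0, 90, -140], [0, 0, 0]]
    - [1, [0, 140, -140], [0, 0, 0]]
    - [1, [0, 140, -140], [0, 0, 0]]
    - [1, [0, 140, -140], [0, 0, 0]]
    - [1, [0, 140, -140], [0, 0, 0]]

```text
time: 17.95
tool_pos: [0.4845, -0.2734, 0.3536]
ee_rot: [1.0, -0.013, -0.0, -0.0]
ft_force: [0.5, -0.1, 0.7]
gripper_width: 0.0002
gripper_force: 0.0
```

```bash
python3 look.py 42 -27; python3 -c "
from h import *
d=save('side','s6.png')"
```

```text
('t', 18.05, 'm', array([ -73.8, -236.8]), 'tip', np.float64(256.8), 'F', array([-0.1,  0.3, -0.3]))
expected [310.9 209.8] [303.1 221.4]
[(np.int32(49), array([311.9, 209.8]))] [(np.int32(12), array([303.1, 222.2]))]
top dot m at z.196 [ 42.4 -28.7] (knob)
side [ 41.8 -26.8]
```

View pics/s6.png

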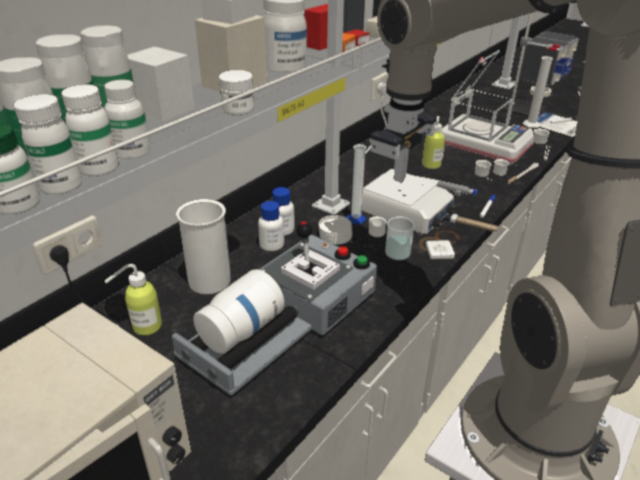

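The lever is home in the third slot (dot at (303,222)). Both buttons are out, the jar and bench items haven't moved, and the arm is clear.

```bash
python3 -c "
from rig import env
print(env.hand_in())"
```

```text
the job is handed in; nothing more can be done
None
```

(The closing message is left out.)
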